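Put the tools back in their fitted drawer inserts

ROBOT

A 6-joint arm with a two-finger parallel gripper is mounted at the origin on a cart in front of the work surface, level with it; the furniture and walls round the work are solid. World frame = base frame: x ahead of the robot, y to its left, z up, the work surface at z = 0. Lengths are in m, angles in rad, forces in N, time in s.
With the tool pointing down it reaches from about 0.3 to 0.775 m from the base axis. Payload 14.6 kg.
Tool frame: the origin (TCP) lies at the very end of the fingers, on their centre line; the grasp point (between the pads) lies 19 mm behind it; z points along the fingers, y is the line along which they close (so a half turn about z gives the same grasp; the last joint's range is limited). The gripper opens to 94 mm and grips with 3 to 60 N. Pads are 16 mm wide; open, the fingers measure 119 mm over their backs; the gripper's body (75 mm by 177 mm) begins 78 mm behind the grasp point.
Start: joints at [-1.355, 0.3, 1.521, -0, 1.321, -0.067], TCP at [0.153, -0.528, 0.205] pointing down, gripper open.
Joint ranges: [-3.03, 3.03], [-0.79, 2.21], [0.23, 2.52], [-1.04, 4.18], [0, 3.07], [-2.55, 2.55]. Speed limits (rad/s): [2.22, 2.22, 2.57, 3.14, 3.14, 3.14].

INTERFACE

Orientations are given as [roll, pitch, yaw] about the fixed x, y, z axes, in that order (R = Rz(yaw) Ry(pitch) Rx(roll)).
In Python, from station import ctrl, cams gives the robot as it stands. The module is installed in compiled form; this text tells all that it offers.
- The arm moves only by the tool arm_command, never from a script. Its argument "plan" is a list that holds one entry, the list of rows, each a list of 7 numbers: the shift along the tool's x, y, z in shares of 1 m (1.0 is 1 m), then the turn, a rotation vector about the tool's x, y, z in a scale on which 1.0 is pi rad, then the closure, from -1 (fully open) to 1 (shut). A call has 1 to 12 rows; each row is the pose to reach, as a shift and turn from the pose commanded when the call began, along the tool's axes at that moment; what a row does not reach only later rows make up. A row lasts 1/10 s, in which the tool goes at most 50 mm and 8.59 degrees, less where a joint would pass 70% of its speed; a pose out of reach is approached as far as the arm can. No shift or turn number may pass 1 either way. A call with a gripper value outside its range is refused whole. The fingers move at their own pace and stop on an object; "squeeze" is the grip in N (left out, the last holds). Time passes only in rows, so rows that repeat a pose let the fingers close. It gives the time, the measured TCP pose, the force, the opening and the grip force at its end, in the units of the state.
- ctrl.get_obs(): the state, without advancing time (a new reading comes with each control period).
- cams.camera(name): name is "scene" or "top" or "wrist"; returns (picture, depth): 384x512x3 uint8, blue, green, red; 384x512 float32, m along the optical axis (not along the pixel's ray), 0 where there is no reading.
- cams.camera_info(name): a dict with "fx", "fy", "cx", "cy" (pixels), "world_to_cam" (4x4, takes a point from world to camera coordinates). Camera axes: x right, y down, z forward; pixel columns grow to the right and rows downward; lengths in m; the calibration is good to about 2 mm. A picture is of the moment at which its call begins: read the wrist's pose just before it. camera_info takes no time and is no camera call; for the wrist camera it gives the pose at the moment of the call.
- ctrl.hand_in(): hands the job in; it is judged then, once.
The state is a dict: "time_s": time; "qpos": joint angles; "joint_vel": joint speeds; "tau": joint torques, N m; "ee_pos": TCP position; "eef_rot": TCP orientation; "force": force on the tool from outside, world axes, zero at the start; "moment": the same for the moment, N m; "grip_width": finger opening in m; "grip_force": force on a finger pad.
Only numpy, scipy, OpenCV 4.12 (cv2) and the standard library are available. Lean on these libraries where they do the work, as an engineer would, in place of code of your own. Each camera call takes 0.05 s, during which the arm holds its last target. There are 200 camera calls.

TASK

Put the two spanners, the red pliers and the spirit level back in the tool drawer, each in the wooden insert whose pocket is cut to its shape and size, the right way round, so that it lies right down on the rubber floor of the pocket (the level standing on its edge). Set each tool down rather than dropping it, and leave the tape measure where it lies.

Things in the scene. Friction and masses are not known exactly. Their poses are not given: they have to be found in the camera images.
- long_wrench: The longer of two bright steel adjustable spanners, lying flat: 196 mm long, head (50 mm wide, 14 mm thick) at the -y end, tail at y = +98 mm; shank about 24 mm wide, 10 mm thick at the origin. 0.28 kg. Origin: centre of its bounding box, at the underside; x across, y along it. Grip it across x at the origin.
- short_wrench: The shorter spanner, same shape: 157 mm long, head (40 mm wide, 14 mm thick) at the -y end, tail at y = +78 mm; shank about 19 mm wide, 10 mm thick at the origin. 0.22 kg. Origin: centre of its bounding box, at the underside; x across, y along it. Grip it across x at the origin.
- pliers: Pliers with red handles, shut, lying flat: 173 mm long, 12 mm thick; steel nose (24 mm wide) at the -y end, handles (54 mm over both) at the +y end; 50 mm wide at the origin. 0.21 kg. Origin: centre of its bounding box, at the underside; x across, y along it. Grip it across x at the origin.
- level: Torpedo spirit level, blue sides, pale top edge, standing on its long edge: 22 mm wide (x), 232 mm long (y), 48 mm high. Same either way round. 0.22 kg. Origin: centre of its bounding box, at the underside; x across, y along it. Grip it across x at the origin.
- insert_long_wrench: Fixed wooden insert, 82 (x) x 264 (y) x 20 mm, with a pocket (dark rubber floor) 12 mm deep. Origin: centre of its underside, 6 mm above the bench; pocket floor 8 mm, rim 20 mm above the origin. Pocket from y = -105 to +105 mm: 64 mm wide at the head end (-y), 40 mm at the tail. Seated, the tool's origin is straight above the insert's, 8 mm higher, same yaw (head to -y).
- insert_short_wrench: Fixed wooden insert, 82 (x) x 264 (y) x 20 mm, with a pocket (dark rubber floor) 12 mm deep. Origin: centre of its underside, 6 mm above the bench; pocket floor 8 mm, rim 20 mm above the origin. Pocket from y = -85 to +85 mm: 54 mm wide at the head end (-y), 34 mm at the tail end. Seated, the tool's origin is straight above the insert's, 8 mm higher, same yaw (head to -y).
- insert_pliers: Fixed wooden insert, 82 (x) x 264 (y) x 20 mm, with a pocket (dark rubber floor) 12 mm deep. Origin: centre of its underside, 6 mm above the bench; pocket floor 8 mm, rim 20 mm above the origin. Pocket from y = -93 to +93 mm: about 40 mm wide for the nose (-y), 68 mm for the handles. Seated, the tool's origin is straight above the insert's, 8 mm higher, same yaw (nose to -y).
- insert_level: Fixed wooden insert, 82 (x) x 264 (y) x 20 mm, with a pocket (dark rubber floor) 12 mm deep. Origin: centre of its underside, 6 mm above the bench; pocket floor 8 mm, rim 20 mm above the origin. Pocket a straight slot 36 mm wide, y = -123 to +123 mm; the level stands 36 mm out of it. Seated, the tool's origin is straight above the insert's, 8 mm higher, same yaw or half a turn off.
- trough (a point): Centre of the drawer, 14 mm above the bench. The 4 inserts lie 84 mm apart side by side in it, in any order, +y to the drawer front (right). A finger trough, 50 mm wide (-25 < y < 25 mm) and as deep as the pockets, runs across all of them at their origins. Drawer walls: 34 mm high (front 46), inner faces 14 mm beyond the outer inserts.
- tape_rule: Bystander: yellow tape measure lying behind the tools, 74 x 71 x 36 mm. Origin: centre of the underside.

How it is judged:
At the end, for the whole second after the job is handed in: Each tool rests in its own insert's pocket: origin within 12 mm (horizontally) of the insert's origin and 5 to 12 mm above it (pocket floor is at 8 mm), upright within 0.07 rad, long axis within 0.15 rad of the insert's, slower than 0.02 m/s and free of the fingers (horizontal distance between long_wrench and insert_long_wrench below 0.012 m and z of long_wrench in the frame of insert_long_wrench between 0.005 and 0.012 m and angle between each of long_wrench, short_wrench, pliers, level's own z axis and vertical below 0.07 rad and angle between the y axis of long_wrench and the y axis of insert_long_wrench, either way round below 0.15 rad and linear speed of each of long_wrench, short_wrench, pliers, level below 0.02 m/s and contact force between each of long_wrench, short_wrench, pliers, level and the fingers below 0.05 N and horizontal distance between short_wrench and insert_short_wrench below 0.012 m and z of short_wrench in the frame of insert_short_wrench between 0.005 and 0.012 m and angle between the y axis of short_wrench and the y axis of insert_short_wrench, either way round below 0.15 rad and horizontal distance between pliers and insert_pliers below 0.012 m and z of pliers in the frame of insert_pliers between 0.005 and 0.012 m and angle between the y axis of pliers and the y axis of insert_pliers, either way round below 0.15 rad and horizontal distance between level and insert_level below 0.012 m and z of level in the frame of insert_level between 0.005 and 0.012 m and angle between the y axis of level and the y axis of insert_level, either way round below 0.15 rad); the robot touches nothing.
It fails at once if a tool is dropped: it falls freely through the air, more than 5 cm above the bench, at over 0.5 m/s ((height (world z) of long_wrench above 0.05 m and linear speed of long_wrench above 0.5 m/s and contact force between long_wrench and anything else below 0.01 N) or (height (world z) of short_wrench above 0.05 m and linear speed of short_wrench above 0.5 m/s and contact force between short_wrench and anything else below 0.01 N) or (height (world z) of pliers above 0.05 m and linear speed of pliers above 0.5 m/s and contact force between pliers and anything else below 0.01 N) or (height (world z) of level above 0.05 m and linear speed of level above 0.5 m/s and contact force between level and anything else below 0.01 N)).
It fails at once if the tape measure moved by more than 3 cm (distance of tape_rule from where it was at the start of the episode above 0.03 m).
It also fails if it takes over 99 s, if anything falls off the work surface, if the arm or the gripper's body presses on something with over 40 N, if the wrist force passes 120 N, or if a joint passes its speed limit or range.

## Working session

There is one attempt and no reset: what is moved stays moved. The work goes in short steps, Python scripts to look and compute and a tool call to move; the robot and the scene stay as the last step left them, time stands still between calls to the robot, and variables do not carry over. Pictures are saved under pics/ and viewed, at most 17 in all, crops included, and the job is handed in when it is done.

Besides the shell and the picture viewer there is one more tool, called after "Emit:" in YAML: its name, and indented under it one key for each argument. arm_command: Moves the arm, as the interface text tells. Its arguments: {"type":"object","properties":{"plan":{"type":"array"},"squeeze":{"type":"number"}},"required":["plan"]}

```bash
mkdir -p pics
python3 - <<'E'
from station import ctrl,cams
import cv2,numpy as np
o=ctrl.get_obs();print({k:np.round(v,3) for k,v in o.items()})
for n in("top","scene"):
    p,d=cams.camera(n);i=cams.camera_info(n);cv2.imwrite(f"pics/{n}0.png",p);np.savez(f"{n}0.npz",p=p,d=d,K=[i[k] for k in("fx","fy","cx","cy")],T=i["world_to_cam"]);print(n,i)
E
```

```text
{'time_s': np.float64(0.0), 'qpos': array([-1.355,  0.3  ,  1.522, -0.   ,  1.321, -0.067]), 'joint_vel': array([-0.001,  0.002, -0.   ,  0.001, -0.001,  0.001]), 'tau': array([-0.0000e+00, -5.3180e+01, -3.5274e+01,  7.1000e-02,  2.4000e-02,
       -0.0000e+00]), 'ee_pos': array([ 0.153, -0.528,  0.205]), 'eef_rot': array([-3.14 , -0.   ,  0.283]), 'force': array([-0.654,  0.424,  0.523]), 'moment': array([ 0.041,  0.017, -0.117]), 'grip_force': np.float64(0.0), 'grip_width': np.float64(0.094)}
top {'fx': 416.3797213689288, 'fy': 416.3797213689288, 'cx': 253.32361434482158, 'cy': 186.3942173815228, 'world_to_cam': array([[-0.02060172, -0.99952297,  0.02300876,  0.12560157],
       [-0.99488063,  0.01821784, -0.09940147,  0.57847551],
       [ 0.09893488, -0.02493881, -0.99478136,  1.05963437],
       [ 0.        ,  0.        ,  0.        ,  1.        ]])}
scene {'fx': 373.0946232977164, 'fy': 373.0946232977164, 'cx': 259.05616854170063, 'cy': 196.3506188110906, 'world_to_cam': array([[ 0.99933314,  0.03542906,  0.00883464, -0.57495068],
       [ 0.02270578, -0.413476  , -0.91023186,  0.06764901],
       [-0.02859575,  0.90982547, -0.41400471,  0.87761867],
       [ 0.        ,  0.        ,  0.        ,  1.        ]])}
```

View pics/top0.png

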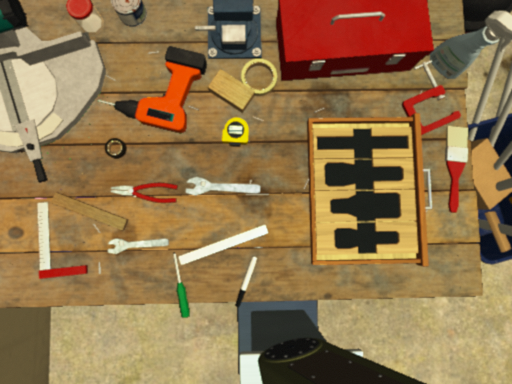

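View pics/scene0.png

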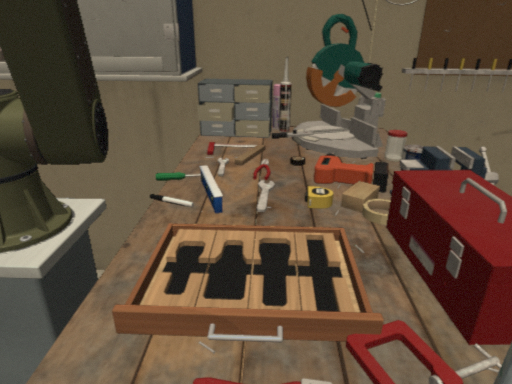

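The top view shows the drawer at u 310–427, v 118–262. Its pockets from top to bottom look like level, long spanner, pliers (narrow end left) and short spanner. The pliers are at about (145,192), the long spanner (222,187), the short one (138,244), the level (224,245) and the tape (235,130). The scene view agrees with this layout.

```bash
cat > h.py <<'E'
import numpy as np,cv2
def load(n):
    z=np.load(n);return z["p"],z["d"],z["K"],z["T"]
def ray(uv,K,T,z):
    "pixels -> world xy on plane z"
    uv=np.atleast_2d(uv).astype(float)
    d=np.c_[(uv[:,0]-K[2])/K[0],(uv[:,1]-K[3])/K[1],np.ones(len(uv))]@T[:3,:3]
    c=-T[:3,:3].T@T[:3,3]
    return (c+d*((z-c[2])/d[:,2])[:,None])[:,:2]
def rect(xy):
    "centre, long axis yaw, length, width of the tight rectangle (mm)"
    (c,s,a)=cv2.minAreaRect((xy*1000).astype(np.float32))
    b=cv2.boxPoints((c,s,a));e=max((b[1]-b[0],b[2]-b[1]),key=np.linalg.norm)
    return np.round(c,1),round(float(np.degrees(np.arctan2(e[1],e[0]))),1),np.round(sorted(s),1)
def rectify(p,K,T,z,x0,x1,y0,y1,s):
    "ortho picture, s px per mm: row 0 = x1, col 0 = y1 (top-camera sense)"
    W,H=int((y1-y0)*1000*s),int((x1-x0)*1000*s)
    P=np.array([[x1,y1,z],[x1,y0,z],[x0,y0,z],[x0,y1,z]])@T[:3,:3].T+T[:3,3]
    uv=np.c_[P[:,0]/P[:,2]*K[0]+K[2],P[:,1]/P[:,2]*K[1]+K[3]].astype(np.float32)
    M=cv2.getPerspectiveTransform(uv,np.float32([[0,0],[W,0],[W,H],[0,H]]))
    return cv2.warpPerspective(p,M,(W,H),flags=cv2.INTER_CUBIC)
E
python3 - <<'E'
from h import *
p,d,K,T=load("top0.npz");print("cam",-T[:3,:3].T@T[:3,3])
g=p.max(2).astype(int);sat=p.max(2).astype(int)-p.min(2);hsv=cv2.cvtColor(p,cv2.COLOR_BGR2HSV)
def comp(m,box,z,name,minA=150):
    u0,u1,v0,v1=box;r=np.zeros(m.shape,np.uint8);r[v0:v1,u0:u1]=m[v0:v1,u0:u1]
    n,L,S,_=cv2.connectedComponentsWithStats(r)
    for k in range(1,n):
        if S[k,4]>minA:
            v,u=np.nonzero(L==k);print(name,S[k],rect(ray(np.c_[u,v],K,T,z)), "camz med",np.median(d[v,u]))
br=((g>150)&(sat<50))
comp(br,(182,265,172,198),.012,"long",60);comp(br,(104,172,232,256),.012,"short",60)
comp(br,(175,275,220,268),.048,"level",60)
comp(((hsv[...,1]>150)&((hsv[...,0]<8)|(hsv[...,0]>172)))|br,(106,181,178,206),.012,"pliers",60)
comp(g<60,(313,413,122,258),.022,"pockets")
top=rectify(p,K,T,.026,.27,.68,-.5,-.12,2);cv2.imwrite("pics/drawer0.png",cv2.resize(top,None,fx=.7,fy=.7))
top=rectify(p,K,T,.01,.27,.62,0.02,.5,1.6);cv2.imwrite("pics/tools0.png",top);print(top.shape)
E
```

```text
cam [0.47326689 0.14142911 1.10871589]
long [185 177  75  18 748] (array([586.2, 196.4]), 88.9, array([ 45.1, 195.1])) camz med 1.1029962
short [108 238  61  16 479] (array([433.8, 416.1]), 88.8, array([ 38.5, 154.3])) camz med 1.0829194
level [179 225  89  39 869] (array([433.3, 193.8]), -71.1, array([ 25.2, 232.5])) camz med 1.0499246
level [248 256   9  12  64] (array([388.1, 120.7]), -19.8, array([13.5, 31.5])) camz med 1.0807474
pliers [111 183  66  20 531] (array([571.6, 403. ]), 88.9, array([ 50.2, 170. ])) camz med 1.0955018
pockets [ 318  130   90   28 1274] (array([ 691.1, -179.5]), 89.0, array([ 73.2, 238.9])) camz med 1.1187716
pockets [ 325  160   77   29 1479] (array([ 609.1, -177.5]), 88.9, array([ 74.8, 202.8])) camz med 1.1101725
pockets [ 331  192   69   29 1455] (array([ 524.3, -178.1]), 88.9, array([ 73.6, 179.8])) camz med 1.102153
pockets [ 335  223   63   30 1149] (array([ 442.2, -177.2]), 88.8, array([ 75.1, 163.1])) camz med 1.0939593
(560, 768, 3)
```

View pics/tools0.png

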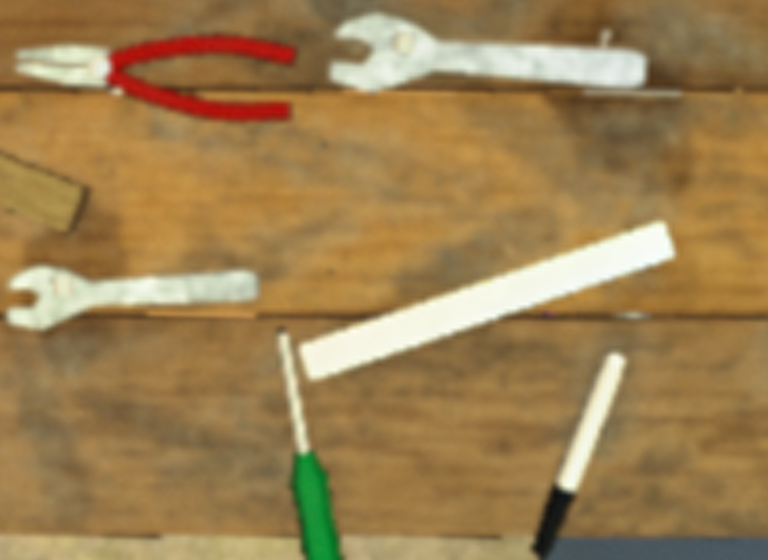

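View pics/drawer0.png

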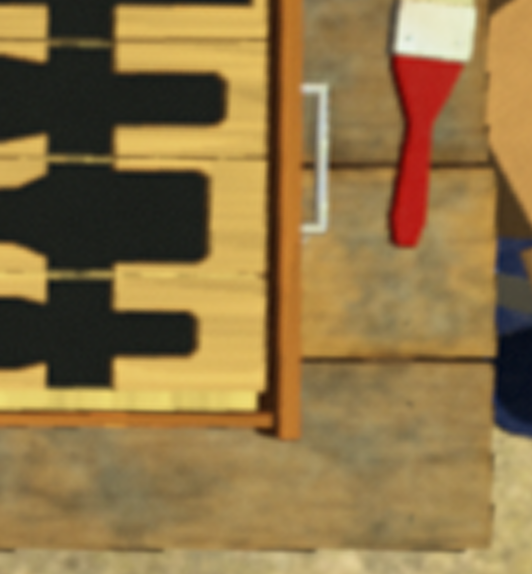

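The long, short and pliers axes all lie at 88.9°, the same as the inserts. The level is at 108.9°. Next is a helper that turns a world target into a tool-axis shift and turn.

```bash
cat > go.py <<'E'
import sys,numpy as np
from scipy.spatial.transform import Rotation as R
from station import ctrl
def go(x,y,z,yawdeg):
    o=ctrl.get_obs();A=R.from_euler("xyz",o["eef_rot"]);B=R.from_euler("xyz",[np.pi,0,np.radians(yawdeg)])
    print("shift",np.round(A.inv().apply(np.array([x,y,z])-o["ee_pos"])*1000,1),"turn",np.round((A.inv()*B).as_rotvec(),3),"t",o["time_s"],"grip",o["grip_width"])
if __name__=="__main__":go(*map(float,sys.argv[1:]))
E
python3 go.py .586 .196 .16 88.9
```

```text
shift [ 617.4 -574.4   45.6] turn [-1.000e-03 -1.000e-03 -1.269e+00] t 0.1 grip 0.09383601422537638
```

The manual's scale: shifts go in shares of 1 m and turns go in shares of pi rad. Converting my numbers, 617 mm / 1000 = 0.617, -574 mm / 1000 = -0.574, -1.269 rad / 3.1416 = -0.4039.

Emit:
arm_command:
  plan:
    - [[0.617, -0.574, 0.045, 0, 0, -0.4039, -1], [0.617, -0.574, 0.045, 0, 0, -0.4039, -1], [0.617, -0.574, 0.045, 0, 0, -0.4039, -1], [0.617, -0.574, 0.045, 0, 0, -0.4039, -1], [0.617, -0.574, 0.045, 0, 0, -0.4039, -1], [0.617, -0.574, 0.045, 0, 0, -0.4039, -1], [0.617, -0.574, 0.045, 0, 0, -0.4039, -1], [0.617, -0.574, 0.045, 0, 0, -0.4039, -1], [0.617, -0.574, 0.045, 0, 0, -0.4039, -1], [0.617, -0.574, 0.045, 0, 0, -0.4039, -1], [0.617, -0.574, 0.045, 0, 0, -0.4039, -1], [0.617, -0.574, 0.045, 0, 0, -0.4039, -1]]
  squeeze: 40

```text
time_s: 1.3
ee_pos: [0.4614, -0.0117, 0.1733]
eef_rot: [3.141, 0.0, 1.552]
force: [0.5, -1.9, -0.8]
grip_width: 0.0942
grip_force: 0.0
```

```bash
python3 go.py .586 .196 .16 88.9
```

```text
shift [210.  120.6  13.4] turn [0. 0. 0.] t 1.3 grip 0.09417953107631097
```

Converted, 210 mm / 1000 = 0.21, 120 mm / 1000 = 0.12.

Emit:
arm_command:
  plan:
    - [[0.21, 0.12, 0.013, 0, 0, 0, -1], [0.21, 0.12, 0.013, 0, 0, 0, -1], [0.21, 0.12, 0.013, 0, 0, 0, -1], [0.21, 0.12, 0.013, 0, 0, 0, -1], [0.21, 0.12, 0.013, 0, 0, 0, -1], [0.21, 0.12, 0.013, 0, 0, 0, -1], [0.21, 0.12, 0.013, 0, 0, 0, -1], [0.21, 0.12, 0.013, 0, 0, 0, -1]]

```text
time_s: 2.1
ee_pos: [0.5845, 0.1929, 0.1604]
eef_rot: [-3.141, 0.0, 1.551]
force: [-0.6, -0.6, 0.7]
grip_width: 0.094
grip_force: 0.0
```

Run:
```python
from station import cams
import cv2,numpy as np
from go import go
from h import *
go(.586,.196,.003,88.9)
i=cams.camera_info("wrist");p,d=cams.camera("wrist");K=[i[k] for k in("fx","fy","cx","cy")];T=i["world_to_cam"]
np.savez("w1.npz",p=p,d=d,K=K,T=T);print(-T[:3,:3].T@T[:3,3],K)
cv2.imwrite("pics/w1.png",p)
```

```text
shift [  3.1   1.5 157.4] turn [-0.     0.    -0.001] t 2.1 grip 0.09404063591540104
[0.58426506 0.27157524 0.33928504] [322.3288675922573, 322.3288675922573, 256.07626711000654, 193.39837963764543]
```

View pics/w1.png

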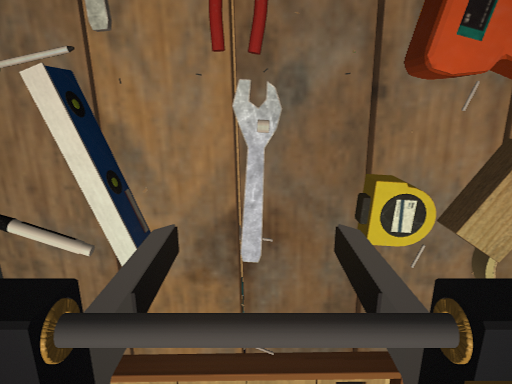

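The wrist view shows the long spanner from head tip at (258,79) to tail at (251,262), between the fingers. I'll measure it here and check the offset.

Run:
```python
from h import *
p,d,K,T=load("w1.npz")
g=p.max(2).astype(int);sat=g-p.min(2)
m=((g>105)&(sat<40)).astype(np.uint8);m[:70]=0;m[270:]=0;m[:,:228]=0;m[:,290:]=0
n,L,S,_=cv2.connectedComponentsWithStats(m);k=1+S[1:,4].argmax()
v,u=np.nonzero(L==k);print(S[k]);print(rect(ray(np.c_[u,v],K,T,.011)))
for h in(150,170,190,200,210,220,230):
    uu=u[v==h];print(ray([[uu.mean(),h]],K,T,.01).round(4),ray([[uu.min(),h],[uu.max(),h]],K,T,.01)[:,0].round(4))
```

```text
[ 232   79   51  184 4694]
(array([583.8, 197.1]), 88.9, array([ 49.2, 194.3]))
[[0.5835 0.2258]] [0.5742 0.5956]
[[0.5809 0.205 ]] [0.5715 0.5902]
[[0.5804 0.1835]] [0.5709 0.5899]
[[0.5791 0.1725]] [0.5695 0.5887]
[[0.5783 0.1612]] [0.5681 0.5886]
[[0.5775 0.1498]] [0.5667 0.5884]
[[0.5773 0.1382]] [0.5663 0.5882]
```

minAreaRect snapped to the pixel axes, so those yaws can't be trusted. I'll re-fit them from midlines.

Run:
```python
from h import *
p,d,K,T=load("top0.npz")
g=p.max(2).astype(int);sat=g-p.min(2);hsv=cv2.cvtColor(p,cv2.COLOR_BGR2HSV);s=4
def fit(src,z,box,thr,name,rng=None):
    x0,x1,y0,y1=box;r=rectify(src,K,T,z,x0,x1,y0,y1,s);m=(r>thr).astype(np.uint8)
    n,L,S,_=cv2.connectedComponentsWithStats(m);k=1+S[1:,4].argmax();v,u=np.nonzero(L==k)
    X=x1-(v+.5)/s/1000;Y=y1-(u+.5)/s/1000
    a,b=rng if rng else(Y.min()+.01,Y.max()-.01)
    ys=np.unique(Y[(Y>a)&(Y<b)]);xm=[(X[Y==q].min()+X[Y==q].max())/2 for q in ys]
    c=np.polyfit(ys,xm,1);th=90-np.degrees(np.arctan(c[0]))
    t=np.radians(th-90);q=np.c_[X*np.cos(t)+Y*np.sin(t),-X*np.sin(t)+Y*np.cos(t)]  # x,y in the turned frame
    lo,hi=q.min(0),q.max(0);cc=(lo+hi)/2
    print(name,"axis",th.round(2),"centre",np.round([cc[0]*np.cos(t)-cc[1]*np.sin(t),cc[0]*np.sin(t)+cc[1]*np.cos(t)],4),"size",((hi-lo)*1000).round(1))
br=(np.where(sat<60,g,0)).astype(np.uint8)
red=(((hsv[...,1]>140)&((hsv[...,0]<9)|(hsv[...,0]>171)))|((g>150)&(sat<50))).astype(np.uint8)*255
dark=(255-g).astype(np.uint8)
fit(br,.011,(.54,.625,.08,.31),140,"long",(.115,.215))
fit(br,.011,(.40,.465,.325,.51),140,"short",(.345,.43))
fit(red,.010,(.535,.61,.305,.505),120,"pliers")
fit(br,.048,(.36,.5,.06,.32),140,"level",(.12,.27))
for n,x in(("Plevel",.692),("Plong",.608),("Ppli",.5245),("Pshort",.441)):
    fit(dark,.024,(x-.036,x+.036,-.32,-.04),185,n,(-.3,-.21))
# seams between inserts: darkest row in each column
r=rectify(g.astype(np.uint8),K,T,.026,.38,.76,-.32,-.04,s).astype(int)
```

```text
long axis 86.14 centre [0.582  0.1866] size [ 50.7 214.8]
short axis 93.39 centre [0.4371 0.4179] size [ 41.7 159.5]
pliers axis 85.74 centre [0.573 0.374] size [ 55.3 117.3]
level axis 108.97 centre [0.4257 0.2003] size [ 56.5 252.9]
Plevel axis 89.86 centre [ 0.692  -0.1784] size [ 71.9 241. ]
Plong axis 90.02 centre [ 0.608 -0.178] size [ 71.8 205.3]
Ppli axis 90.16 centre [ 0.5245 -0.1777] size [ 71.9 181. ]
Pshort axis 89.63 centre [ 0.4411 -0.1772] size [ 71.8 164.9]
```

Insert axis ≈ 90.0°. The long spanner's axis is about 86.5° and its shank at y=.196 sits at x≈.581. Going down to grip it.

```bash
python3 go.py .5815 .196 .003 86.5
```

```text
shift [  3.2  -3.1 157.7] turn [0.    0.    0.041] t 2.15 grip 0.09408565359231935
```

Converted, 156 mm / 1000 = 0.156, 154 mm / 1000 = 0.154, 0.04 rad / 3.1416 = 0.0127.

Emit:
arm_command:
  plan:
    - [[0.003, -0.003, 0.045, 0, 0, 0.0127, -1], [0.003, -0.003, 0.09, 0, 0, 0.0127, -1], [0.003, -0.003, 0.125, 0, 0, 0.0127, -1], [0.003, -0.003, 0.145, 0, 0, 0.0127, -1], [0.003, -0.003, 0.154, 0, 0, 0.0127, -1], [0.003, -0.003, 0.156, 0, 0, 0.0127, -1], [0.003, -0.003, 0.156, 0, 0, 0.0127, 0.6], [0.003, -0.003, 0.156, 0, 0, 0.0127, 0.8], [0.003, -0.003, 0.156, 0, 0, 0.0127, 1], [0.003, -0.003, 0.156, 0, 0, 0.0127, 1], [0.003, -0.003, 0.156, 0, 0, 0.0127, 1], [0.003, -0.003, 0.156, 0, 0, 0.0127, 1]]

```text
time_s: 3.35
ee_pos: [0.5819, 0.1969, 0.0046]
eef_rot: [3.141, -0.0, 1.512]
force: [-0.8, 0.1, 0.4]
grip_width: 0.0495
grip_force: 0.0
```

Emit:
arm_command:
  plan:
    - [[0, 0, 0, 0, 0, 0, 1], [0, 0, 0, 0, 0, 0, 1], [0, 0, 0, 0, 0, 0, 1], [0, 0, 0, 0, 0, 0, 1], [0, 0, 0, 0, 0, 0, 1], [0, 0, 0, 0, 0, 0, 1], [0, 0, 0, 0, 0, 0, 1]]

```text
time_s: 4.05
ee_pos: [0.5819, 0.1969, 0.0045]
eef_rot: [3.141, -0.0, 1.512]
force: [0.6, 0.7, -0.2]
grip_width: 0.0182
grip_force: 40.0
```

Converted, -120 mm / 1000 = -0.12, -90 mm / 1000 = -0.09.

Emit:
arm_command:
  plan:
    - [[0, 0, -0.015, 0, 0, 0, 1], [0, 0, -0.05, 0, 0, 0, 1], [0, 0, -0.09, 0, 0, 0, 1], [0, 0, -0.12, 0, 0, 0, 1], [0, 0, -0.12, 0, 0, 0, 1], [0, 0, -0.12, 0, 0, 0, 1]]

```text
time_s: 4.65
ee_pos: [0.5815, 0.1969, 0.1243]
eef_rot: [-3.141, 0.0, 1.512]
force: [-0.1, 0.0, -3.5]
grip_width: 0.0182
grip_force: 39.9
```

```bash
python3 go.py .608 -.178 .125 90
```

```text
shift [-372.6   48.5   -0.7] turn [-0.     0.    -0.059] t 4.65 grip 0.018223142966865804
```

Converted, -373 mm / 1000 = -0.373, 48.5 mm / 1000 = 0.0485, -0.06 rad / 3.1416 = -0.0191.

Emit:
arm_command:
  plan:
    - [[-0.03, 0.004, 0, 0, 0, -0.0064, 1], [-0.075, 0.01, 0, 0, 0, -0.0127, 1], [-0.12, 0.016, 0, 0, 0, -0.0191, 1], [-0.165, 0.022, 0, 0, 0, -0.0191, 1], [-0.21, 0.028, 0, 0, 0, -0.0191, 1], [-0.255, 0.034, 0, 0, 0, -0.0191, 1], [-0.3, 0.04, 0, 0, 0, -0.0191, 1], [-0.34, 0.046, 0, 0, 0, -0.0191, 1], [-0.365, 0.048, 0, 0, 0, -0.0191, 1], [-0.373, 0.0485, 0, 0, 0, -0.0191, 1], [-0.373, 0.0485, 0, 0, 0, -0.0191, 1], [-0.373, 0.0485, 0, 0, 0, -0.0191, 1]]

```text
time_s: 5.85
ee_pos: [0.608, -0.1771, 0.1235]
eef_rot: [-3.14, -0.001, 1.572]
force: [0.3, 0.4, -3.3]
grip_width: 0.0184
grip_force: 39.9
```

```bash
cat > look.py <<'E'
import sys,cv2,numpy as np
from station import cams
def look(cam,name):
    i=cams.camera_info(cam);p,d=cams.camera(cam);np.savez(name+".npz",p=p,d=d,K=[i[k] for k in("fx","fy","cx","cy")],T=i["world_to_cam"]);cv2.imwrite(f"pics/{name}.png",p)
if __name__=="__main__":look(*sys.argv[1:])
E
python3 look.py wrist w2; python3 go.py .608 -.178 .125 90
```

```text
shift [-1.1 -0.2 -1.2] turn [-0.001 -0.001  0.002] t 5.9 grip 0.018233702864276027
```

View pics/w2.png

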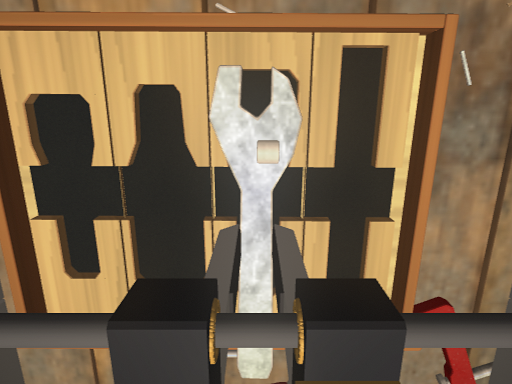

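The wrist view shows the head above the long-spanner pocket. Insert seams are near (103,100), (208,100) and (311,100), and the trough rim edges at v≈167 and 217. I'll measure the inserts from here.

Run:
```python
from h import *
p,d,K,T=load("w2.npz")
g=p.max(2).astype(int)
for a,b in((92,125),(200,216),(303,318)):
    P=[]
    for v in range(40,160,3):
        u=a+g[v,a:b].argmin();
        if g[v,u]<120:P.append(ray([[u,v]],K,T,.026)[0])
    P=np.array(P);
    if len(P)>5:
        c=np.polyfit(P[:,1],P[:,0],1);r=P[:,0]-np.polyval(c,P[:,1]);k=abs(r)<.002;c=np.polyfit(P[k,1],P[k,0],1);print("seam x at y=-.178",np.polyval(c,-.178).round(4),"slope deg",np.degrees(c[0]).round(2),k.sum())
R=rectify(p,K,T,.026,.38,.76,-.22,-.04,4);gg=R.max(2).astype(int)
for x in(.399,.418,.46,.655,.67,.7205):  # columns in y: trough edges
    row=gg[int((.76-x)*4000)];t=np.nonzero((row[:-1]<85)!=(row[1:]<85))[0];print(x,np.round(-.04-(t+1)/4000,4))
for y in(-.09,-.13,-.178):
    col=gg[:,int((-.04-y)*4000)];t=np.nonzero((col[:-1]<70)!=(col[1:]<70))[0];print(y,np.round(.76-(t+1)/4000,4))
```

```text
seam x at y=-.178 0.4813 slope deg 0.54 11
seam x at y=-.178 0.5659 slope deg 0.16 40
seam x at y=-.178 0.6499 slope deg 0.16 40
0.399 [-0.0768 -0.078  -0.0785 -0.0818 -0.0825]
0.418 [-0.099  -0.1438 -0.1508 -0.1968]
0.46 [-0.0408 -0.041  -0.0912 -0.2   ]
0.655 [-0.1518 -0.1975]
0.67 [-0.152  -0.1972 -0.2    -0.2002]
0.7205 [-0.152  -0.1978 -0.2    -0.2002]
-0.09 [0.74   0.7392 0.7055 0.6742 0.6385 0.637  0.6173 0.594  0.5425 0.51
 0.4825 0.482  0.3985]
-0.13 [0.7395 0.739  0.7055 0.674  0.5448 0.5065 0.467  0.421  0.4155 0.415
 0.3982]
-0.178 [0.7505 0.7498 0.7398 0.7388 0.726  0.6498 0.6455 0.621  0.5913 0.5695
 0.5655 0.4882 0.488  0.4872 0.4855 0.4088 0.3982]
```

Converted, 104.5 mm / 1000 = 0.1045, 102 mm / 1000 = 0.102.

Emit:
arm_command:
  plan:
    - [[0, 0, 0.035, 0, 0, 0, 1], [0, 0, 0.065, 0, 0, 0, 1], [0, 0, 0.085, 0, 0, 0, 1], [0, 0, 0.094, 0, 0, 0, 1], [0, 0, 0.099, 0, 0, 0, 1], [0, 0, 0.102, 0, 0, 0, 1], [0, 0, 0.1045, 0, 0, 0, 1], [0, 0, 0.1045, 0, 0, 0, 1], [0, 0, 0.1045, 0, 0, 0, 1]]

```text
time_s: 6.8
ee_pos: [0.6085, -0.1784, 0.0206]
eef_rot: [3.141, 0.0, 1.572]
force: [0.3, 0.5, -3.5]
grip_width: 0.0181
grip_force: 39.9
```

Converted, 2 mm / 1000 = 0.002, 1.5 mm / 1000 = 0.0015.

Emit:
arm_command:
  plan:
    - [[0.001, 0, 0.0015, 0, 0, 0, 1], [0.001, 0, 0.002, 0, 0, 0, 1], [0.001, 0, 0.002, 0, 0, 0, 1]]

```text
time_s: 7.1
ee_pos: [0.6085, -0.1773, 0.0184]
eef_rot: [3.141, 0.0, 1.572]
force: [-1.4, 0.9, 1.3]
grip_width: 0.0179
grip_force: 40.0
```

Force shows floor contact (−3.5 N → +1.3 N). Releasing slowly.

Converted, -150 mm / 1000 = -0.15, -140 mm / 1000 = -0.14.

Emit:
arm_command:
  plan:
    - [[0, 0, 0, 0, 0, 0, 0.5], [0, 0, 0, 0, 0, 0, 0.3], [0, 0, 0, 0, 0, 0, 0], [0, 0, 0, 0, 0, 0, -0.2], [0, 0, 0, 0, 0, 0, -0.2], [0, 0, -0.02, 0, 0, 0, -0.2], [0, 0, -0.06, 0, 0, 0, -0.2], [0, 0, -0.1, 0, 0, 0, -0.2], [0, 0, -0.14, 0, 0, 0, -0.2], [0, 0, -0.15, 0, 0, 0, -0.2], [0, 0, -0.15, 0, 0, 0, -0.2]]

```text
time_s: 8.2
ee_pos: [0.6088, -0.1775, 0.1695]
eef_rot: [3.139, 0.001, 1.572]
force: [0.8, 0.8, -1.2]
grip_width: 0.0563
grip_force: 0.0
```

```bash
python3 look.py wrist w3; python3 go.py .573 .402 .17 88
```

```text
shift [579.3 -34.6  -2.5] turn [-0.    -0.     0.036] t 8.25 grip 0.05631136595427546
```

View pics/w3.png

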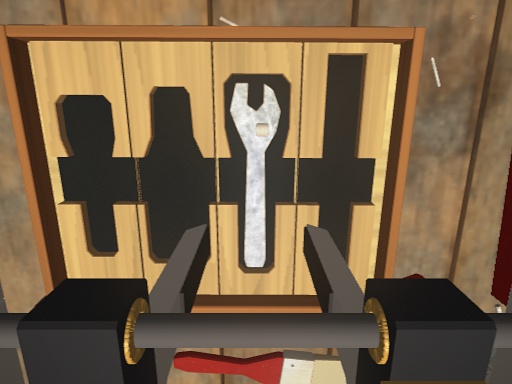

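The long spanner lies inside its pocket: head gap v 74→82, tail gap 267→271. Now the pliers.

Converted, 579 mm / 1000 = 0.579, 540 mm / 1000 = 0.54, 0.035 rad / 3.1416 = 0.0111.

Emit:
arm_command:
  plan:
    - [[0.04, -0.002, 0, 0, 0, 0.0111, -0.5], [0.09, -0.005, 0, 0, 0, 0.0111, -1], [0.14, -0.008, 0, 0, 0, 0.0111, -1], [0.19, -0.011, 0, 0, 0, 0.0111, -1], [0.24, -0.014, 0, 0, 0, 0.0111, -1], [0.29, -0.017, 0, 0, 0, 0.0111, -1], [0.34, -0.02, 0, 0, 0, 0.0111, -1], [0.39, -0.023, 0, 0, 0, 0.0111, -1], [0.44, -0.026, 0, 0, 0, 0.0111, -1], [0.49, -0.029, 0, 0, 0, 0.0111, -1], [0.54, -0.032, 0, 0, 0, 0.0111, -1], [0.579, -0.035, 0, 0, 0, 0.0111, -1]]

```text
time_s: 9.45
ee_pos: [0.5713, 0.404, 0.165]
eef_rot: [-3.139, 0.002, 1.538]
force: [0.2, -0.9, -0.5]
grip_width: 0.094
grip_force: 0.0
```

Emit:
arm_command:
  plan:
    - [[0, 0, 0, 0, 0, 0, -1], [0, 0, 0, 0, 0, 0, -1], [0, 0, 0, 0, 0, 0, -1]]

```text
time_s: 9.75
ee_pos: [0.5727, 0.4005, 0.1665]
eef_rot: [-3.14, 0.001, 1.536]
force: [-0.6, -0.5, -0.0]
grip_width: 0.0939
grip_force: 0.0
```

```bash
python3 look.py wrist w4; python3 go.py .572 .403 .16 88;  python3 - <<'E'
from h import *
p,d,K,T=load("w4.npz")
R=rectify(p,K,T,.010,.50,.65,.28,.53,3);cv2.imwrite("pics/w4r.png",R)
E
```

```text
shift [ 2.7 -1.1  7.1] turn [-0.001  0.001 -0.001] t 9.8 grip 0.09371085252466094
```

View pics/w4r.png

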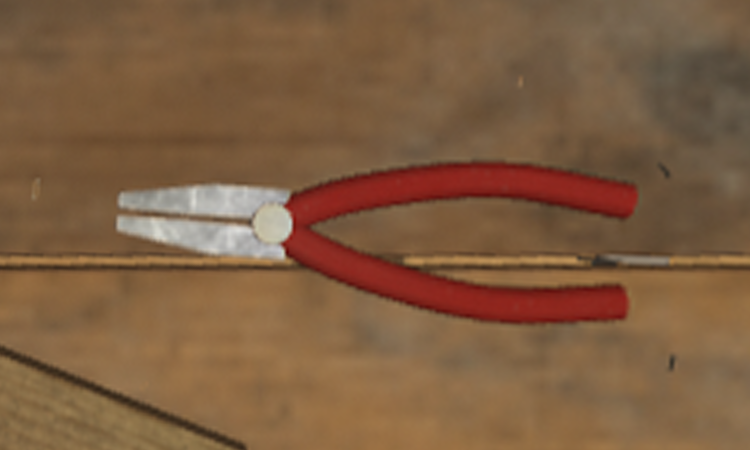

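The pliers' nose is at (118,212) and the handle ends at (637,199) and (628,302). That puts the centre at (.573,.405) with the axis at 85.8°.

```bash
python3 go.py .573 .405 .004 85.8
```

```text
shift [  4.8   0.  163.1] turn [-0.001  0.001  0.038] t 9.8 grip 0.09371085252466094
```

Converted, 162 mm / 1000 = 0.162, 159 mm / 1000 = 0.159, 0.038 rad / 3.1416 = 0.0121.

Emit:
arm_command:
  plan:
    - [[0.005, 0, 0.045, 0, 0, 0.0121, -1], [0.005, 0, 0.09, 0, 0, 0.0121, -1], [0.005, 0, 0.13, 0, 0, 0.0121, -1], [0.005, 0, 0.15, 0, 0, 0.0121, -1], [0.005, 0, 0.159, 0, 0, 0.0121, -1], [0.005, 0, 0.162, 0, 0, 0.0121, -1], [0.005, 0, 0.162, 0, 0, 0.0121, 0], [0.005, 0, 0.162, 0, 0, 0.0121, 0.5], [0.005, 0, 0.162, 0, 0, 0.0121, 1], [0.005, 0, 0.162, 0, 0, 0.0121, 1], [0.005, 0, 0.162, 0, 0, 0.0121, 1], [0.005, 0, 0.162, 0, 0, 0.0121, 1]]

```text
time_s: 11.0
ee_pos: [0.5729, 0.4067, 0.0061]
eef_rot: [3.141, -0.0, 1.499]
force: [-0.8, 0.6, -1.1]
grip_width: 0.0495
grip_force: 0.0
```

Converted, -120 mm / 1000 = -0.12, -90 mm / 1000 = -0.09.

Emit:
arm_command:
  plan:
    - [[0, 0, 0, 0, 0, 0, 1], [0, 0, 0, 0, 0, 0, 1], [0, 0, -0.015, 0, 0, 0, 1], [0, 0, -0.05, 0, 0, 0, 1], [0, 0, -0.09, 0, 0, 0, 1], [0, 0, -0.12, 0, 0, 0, 1], [0, 0, -0.12, 0, 0, 0, 1], [0, 0, -0.12, 0, 0, 0, 1]]

```text
time_s: 11.8
ee_pos: [0.5727, 0.4066, 0.126]
eef_rot: [3.142, -0.0, 1.499]
force: [-0.3, -0.6, -3.8]
grip_width: 0.0394
grip_force: 37.2
```

```bash
python3 go.py .524 -.177 .125 90
```

```text
shift [-585.6   -6.6    1. ] turn [ 0.    -0.    -0.072] t 11.8 grip 0.039412843770881834
```

Converted, -565 mm / 1000 = -0.565, -530 mm / 1000 = -0.53, -0.072 rad / 3.1416 = -0.0229.

Emit:
arm_command:
  plan:
    - [[-0.03, 0, 0, 0, 0, -0.0064, 1], [-0.08, -0.001, 0, 0, 0, -0.0127, 1], [-0.13, -0.001, 0, 0, 0, -0.0229, 1], [-0.18, -0.002, 0, 0, 0, -0.0229, 1], [-0.23, -0.003, 0, 0, 0, -0.0229, 1], [-0.28, -0.003, 0, 0, 0, -0.0229, 1], [-0.33, -0.004, 0, 0, 0, -0.0229, 1], [-0.38, -0.004, 0, 0, 0, -0.0229, 1], [-0.43, -0.005, 0, 0, 0, -0.0229, 1], [-0.48, -0.006, 0, 0, 0, -0.0229, 1], [-0.53, -0.006, 0, 0, 0, -0.0229, 1], [-0.565, -0.0065, 0, 0, 0, -0.0229, 1]]

```text
time_s: 13.0
ee_pos: [0.5242, -0.1589, 0.1242]
eef_rot: [-3.139, -0.001, 1.569]
force: [-0.3, 1.4, -2.7]
grip_width: 0.039
grip_force: 37.2
```

Converted, -19 mm / 1000 = -0.019.

Emit:
arm_command:
  plan:
    - [[-0.019, 0, 0, 0, 0, 0, 1], [-0.019, 0, 0, 0, 0, 0, 1], [-0.019, 0, 0, 0, 0, 0, 1]]

```text
time_s: 13.3
ee_pos: [0.525, -0.175, 0.1246]
eef_rot: [-3.139, -0.001, 1.57]
force: [-0.5, -0.3, -2.6]
grip_width: 0.0391
grip_force: 37.2
```

```bash
python3 look.py wrist w5;python3 go.py .524 -.1755 .02 90
```

```text
shift [ -1.1  -1.1 104.9] turn [-0.002 -0.001  0.   ] t 13.35 grip 0.0390737841973464
```

View pics/w5.png

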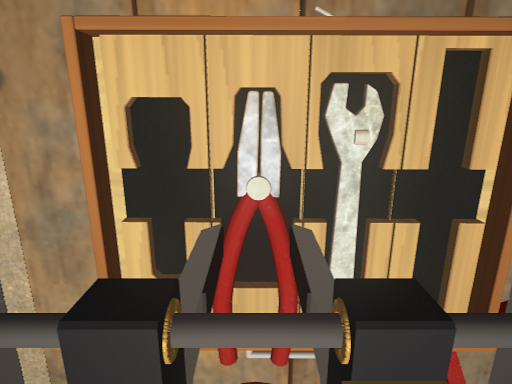

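The pliers are held straight, nose at (260,92), over their pocket. Lowering.

Converted, 105.5 mm / 1000 = 0.1055, 104 mm / 1000 = 0.104.

Emit:
arm_command:
  plan:
    - [[-0.0005, -0.001, 0.035, 0, 0, 0, 1], [-0.0005, -0.001, 0.065, 0, 0, 0, 1], [-0.0005, -0.001, 0.085, 0, 0, 0, 1], [-0.0005, -0.001, 0.094, 0, 0, 0, 1], [-0.0005, -0.001, 0.099, 0, 0, 0, 1], [-0.0005, -0.001, 0.102, 0, 0, 0, 1], [-0.0005, -0.001, 0.104, 0, 0, 0, 1], [-0.0005, -0.001, 0.105, 0, 0, 0, 1], [-0.0005, -0.001, 0.1055, 0, 0, 0, 1], [-0.0005, -0.001, 0.1055, 0, 0, 0, 1]]

```text
time_s: 14.35
ee_pos: [0.5249, -0.176, 0.0208]
eef_rot: [3.141, 0.0, 1.571]
force: [0.2, 0.4, -2.7]
grip_width: 0.039
grip_force: 37.2
```

Converted, 1.2 mm / 1000 = 0.0012, 1 mm / 1000 = 0.001.

Emit:
arm_command:
  plan:
    - [[0, -0.0005, 0.001, 0, 0, 0, 1], [0, -0.0005, 0.0012, 0, 0, 0, 1], [0, -0.0005, 0.0012, 0, 0, 0, 1]]

```text
time_s: 14.65
ee_pos: [0.5246, -0.1761, 0.0199]
eef_rot: [3.141, 0.0, 1.571]
force: [-0.5, 0.4, 5.7]
grip_width: 0.0394
grip_force: 38.0
```

Converted, -150 mm / 1000 = -0.15, -140 mm / 1000 = -0.14.

Emit:
arm_command:
  plan:
    - [[0, 0, 0, 0, 0, 0, 0.1], [0, 0, 0, 0, 0, 0, 0], [0, 0, 0, 0, 0, 0, -0.2], [0, 0, 0, 0, 0, 0, -0.4], [0, 0, 0, 0, 0, 0, -0.4], [0, 0, -0.02, 0, 0, 0, -0.4], [0, 0, -0.06, 0, 0, 0, -0.4], [0, 0, -0.1, 0, 0, 0, -0.4], [0, 0, -0.14, 0, 0, 0, -0.4], [0, 0, -0.15, 0, 0, 0, -0.4], [0, 0, -0.15, 0, 0, 0, -0.4]]

```text
time_s: 15.75
ee_pos: [0.5248, -0.1761, 0.1705]
eef_rot: [3.139, 0.001, 1.571]
force: [0.6, -0.9, -0.4]
grip_width: 0.0661
grip_force: 0.0
```

```bash
python3 look.py wrist w6; python3 go.py .437 .417 .17 92
```

```text
shift [592.9 -87.1  -1.3] turn [-0.    -0.    -0.035] t 15.8 grip 0.06596621252024697
```

View pics/w6.png

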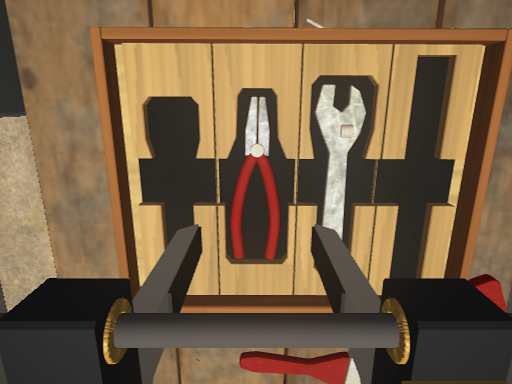

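The pliers are seated in their pocket, nose at (258,97) and handles down to v 258 of 262. Next, the short spanner.

Converted, 575 mm / 1000 = 0.575, 531 mm / 1000 = 0.531, -0.035 rad / 3.1416 = -0.0111.

Emit:
arm_command:
  plan:
    - [[0.04, -0.006, 0, 0, 0, -0.0111, -0.5], [0.09, -0.013, 0, 0, 0, -0.0111, -1], [0.139, -0.02, 0, 0, 0, -0.0111, -1], [0.188, -0.028, 0, 0, 0, -0.0111, -1], [0.237, -0.035, 0, 0, 0, -0.0111, -1], [0.286, -0.042, 0, 0, 0, -0.0111, -1], [0.335, -0.049, 0, 0, 0, -0.0111, -1], [0.384, -0.056, 0, 0, 0, -0.0111, -1], [0.433, -0.064, 0, 0, 0, -0.0111, -1], [0.482, -0.071, 0, 0, 0, -0.0111, -1], [0.531, -0.078, 0, 0, 0, -0.0111, -1], [0.575, -0.084, 0, 0, 0, -0.0111, -1]]

```text
time_s: 17.0
ee_pos: [0.4389, 0.4009, 0.1668]
eef_rot: [-3.139, 0.002, 1.606]
force: [0.8, 0.1, -0.1]
grip_width: 0.094
grip_force: 0.0
```

Converted, 18 mm / 1000 = 0.018, -3 mm / 1000 = -0.003.

Emit:
arm_command:
  plan:
    - [[0.018, -0.003, 0, 0, 0, 0, -1], [0.018, -0.003, 0, 0, 0, 0, -1], [0.018, -0.003, 0, 0, 0, 0, -1], [0.018, -0.003, 0, 0, 0, 0, -1]]

```text
time_s: 17.4
ee_pos: [0.4371, 0.4155, 0.1688]
eef_rot: [-3.141, 0.001, 1.604]
force: [-0.2, 1.5, 0.0]
grip_width: 0.094
grip_force: 0.0
```

```bash
python3 look.py wrist w7; python3 go.py .437 .417 .003 92;  python3 - <<'E'
from h import *
p,d,K,T=load("w7.npz")
R=rectify(p,K,T,.010,.37,.51,.31,.53,3);cv2.imwrite("pics/w7r.png",R)
E
```

```text
shift [ 1.500e+00 -1.000e-01  1.661e+02] turn [-0.     0.    -0.002] t 17.45 grip 0.09377214216654556
```

View pics/w7r.png

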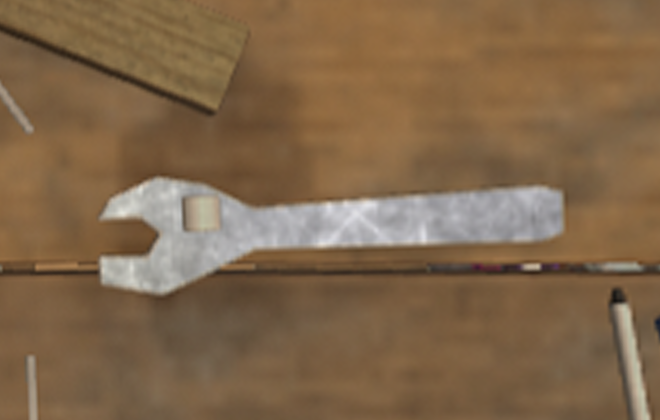

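The short spanner spans u 99–565, shank midline (270,228)→(550,214). Its centre is (.4353,.419) and its axis 92.9°.

```bash
python3 go.py .4353 .419 .004 92.9
```

```text
shift [  3.6  -1.7 165.1] turn [-0.     0.    -0.017] t 17.45 grip 0.09377214216654556
```

Converted, 165 mm / 1000 = 0.165, -1.7 mm / 1000 = -0.0017, -0.017 rad / 3.1416 = -0.0054.

Emit:
arm_command:
  plan:
    - [[0.003, -0.0017, 0.045, 0, 0, -0.0054, -0.5], [0.003, -0.0017, 0.09, 0, 0, -0.0054, -0.3], [0.003, -0.0017, 0.13, 0, 0, -0.0054, -0.3], [0.003, -0.0017, 0.151, 0, 0, -0.0054, -0.3], [0.003, -0.0017, 0.16, 0, 0, -0.0054, -0.3], [0.003, -0.0017, 0.165, 0, 0, -0.0054, -0.3], [0.003, -0.0017, 0.165, 0, 0, -0.0054, 0.5], [0.003, -0.0017, 0.165, 0, 0, -0.0054, 1], [0.003, -0.0017, 0.165, 0, 0, -0.0054, 1], [0.003, -0.0017, 0.165, 0, 0, -0.0054, 1], [0.003, -0.0017, 0.165, 0, 0, -0.0054, 1], [0.003, -0.0017, 0.165, 0, 0, -0.0054, 1]]

```text
time_s: 18.65
ee_pos: [0.435, 0.42, 0.0045]
eef_rot: [3.141, -0.0, 1.623]
force: [1.5, -1.1, 0.7]
grip_width: 0.0164
grip_force: 0.8
```

Emit:
arm_command:
  plan:
    - [[0, 0, 0, 0, 0, 0, 1], [0, 0, 0, 0, 0, 0, 1], [0, 0, 0, 0, 0, 0, 1]]

```text
time_s: 18.95
ee_pos: [0.4349, 0.42, 0.0045]
eef_rot: [3.141, -0.0, 1.623]
force: [-0.2, -0.4, 3.7]
grip_width: 0.0146
grip_force: 39.9
```

Emit:
arm_command:
  plan:
    - [[0, 0, -0.015, 0, 0, 0, 1], [0, 0, -0.05, 0, 0, 0, 1], [0, 0, -0.09, 0, 0, 0, 1], [0, 0, -0.12, 0, 0, 0, 1], [0, 0, -0.12, 0, 0, 0, 1], [0, 0, -0.12, 0, 0, 0, 1]]

```text
time_s: 19.55
ee_pos: [0.4346, 0.4197, 0.1242]
eef_rot: [-3.142, -0.0, 1.623]
force: [-0.6, -0.3, -4.0]
grip_width: 0.0143
grip_force: 39.9
```

```bash
python3 go.py .440 -.176 .125 90
```

```text
shift [-595.2  -25.5   -0.8] turn [-0.    -0.     0.052] t 19.55 grip 0.014329509711781789
```

Converted, -570 mm / 1000 = -0.57, -530 mm / 1000 = -0.53, 0.052 rad / 3.1416 = 0.0166.

Emit:
arm_command:
  plan:
    - [[-0.03, -0.001, 0, 0, 0, 0.0064, 1], [-0.08, -0.003, 0, 0, 0, 0.0166, 1], [-0.13, -0.005, 0, 0, 0, 0.0166, 1], [-0.18, -0.008, 0, 0, 0, 0.0166, 1], [-0.23, -0.01, 0, 0, 0, 0.0166, 1], [-0.28, -0.012, 0, 0, 0, 0.0166, 1], [-0.33, -0.014, 0, 0, 0, 0.0166, 1], [-0.38, -0.016, 0, 0, 0, 0.0166, 1], [-0.43, -0.018, 0, 0, 0, 0.0166, 1], [-0.48, -0.02, 0, 0, 0, 0.0166, 1], [-0.53, -0.023, 0, 0, 0, 0.0166, 1], [-0.57, -0.024, 0, 0, 0, 0.0166, 1]]

```text
time_s: 20.75
ee_pos: [0.439, -0.1527, 0.1227]
eef_rot: [-3.139, -0.001, 1.57]
force: [1.1, 1.0, -1.6]
grip_width: 0.0143
grip_force: 39.9
```

Emit:
arm_command:
  plan:
    - [[-0.025, 0, 0, 0, 0, 0, 1], [-0.025, 0, 0, 0, 0, 0, 1], [-0.025, 0, 0, 0, 0, 0, 1], [-0.025, 0, 0, 0, 0, 0, 1]]

```text
time_s: 21.15
ee_pos: [0.4401, -0.1746, 0.1234]
eef_rot: [-3.14, -0.001, 1.571]
force: [-0.2, 1.1, -2.4]
grip_width: 0.0146
grip_force: 39.9
```

```bash
python3 go.py .440 -.176 .0185 90
```

```text
shift [-1.500e+00  1.000e-01  1.049e+02] turn [-0.002 -0.001  0.001] t 21.15 grip 0.014610199643705826
```

Converted, 105 mm / 1000 = 0.105, 104 mm / 1000 = 0.104.

Emit:
arm_command:
  plan:
    - [[-0.0005, 0, 0.035, 0, 0, 0, 1], [-0.0005, 0, 0.065, 0, 0, 0, 1], [-0.0005, 0, 0.085, 0, 0, 0, 1], [-0.0005, 0, 0.094, 0, 0, 0, 1], [-0.0005, 0, 0.099, 0, 0, 0, 1], [-0.0005, 0, 0.102, 0, 0, 0, 1], [-0.0005, 0, 0.104, 0, 0, 0, 1], [-0.0005, 0, 0.105, 0, 0, 0, 1], [-0.0005, 0, 0.105, 0, 0, 0, 1], [-0.0005, 0, 0.105, 0, 0, 0, 1]]

```text
time_s: 22.15
ee_pos: [0.4406, -0.1762, 0.0196]
eef_rot: [3.141, 0.0, 1.571]
force: [0.1, 0.1, -1.8]
grip_width: 0.0146
grip_force: 39.9
```

Converted, 1.3 mm / 1000 = 0.0013, 1 mm / 1000 = 0.001.

Emit:
arm_command:
  plan:
    - [[0, 0, 0.001, 0, 0, 0, 1], [0, 0, 0.0013, 0, 0, 0, 1], [0, 0, 0.0013, 0, 0, 0, 1]]

```text
time_s: 22.45
ee_pos: [0.4407, -0.1762, 0.0184]
eef_rot: [3.141, 0.0, 1.571]
force: [-0.9, 0.3, 4.6]
grip_width: 0.0147
grip_force: 39.9
```

Converted, -150 mm / 1000 = -0.15, -140 mm / 1000 = -0.14.

Emit:
arm_command:
  plan:
    - [[0, 0, 0, 0, 0, 0, 0.6], [0, 0, 0, 0, 0, 0, 0.4], [0, 0, 0, 0, 0, 0, 0.1], [0, 0, 0, 0, 0, 0, 0], [0, 0, 0, 0, 0, 0, 0], [0, 0, -0.02, 0, 0, 0, 0], [0, 0, -0.06, 0, 0, 0, 0], [0, 0, -0.1, 0, 0, 0, 0], [0, 0, -0.14, 0, 0, 0, 0], [0, 0, -0.15, 0, 0, 0, 0], [0, 0, -0.15, 0, 0, 0, 0]]

```text
time_s: 23.55
ee_pos: [0.441, -0.1763, 0.1691]
eef_rot: [3.139, 0.001, 1.571]
force: [0.3, -0.2, -0.7]
grip_width: 0.0473
grip_force: 0.0
```

```bash
python3 look.py wrist w8; python3 go.py .4333 .1938 .17 108.9
```

```text
shift [369.8  -7.1  -2.5] turn [ 0.    0.   -0.33] t 23.6 grip 0.04707616730279808
```

View pics/w8.png

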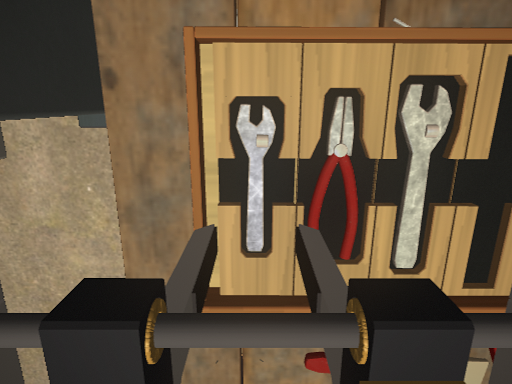

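The short spanner is seated inside its pocket at (257,178). The level is next.

Converted, 370 mm / 1000 = 0.37, 360 mm / 1000 = 0.36, -0.33 rad / 3.1416 = -0.105.

Emit:
arm_command:
  plan:
    - [[0.04, -0.001, 0, 0, 0, -0.0318, 0], [0.09, -0.002, 0, 0, 0, -0.0637, -0.5], [0.139, -0.003, 0, 0, 0, -0.105, -0.5], [0.188, -0.004, 0, 0, 0, -0.105, -0.5], [0.237, -0.005, 0, 0, 0, -0.105, -0.5], [0.286, -0.006, 0, 0, 0, -0.105, -0.5], [0.33, -0.006, 0, 0, 0, -0.105, -0.5], [0.36, -0.007, 0, 0, 0, -0.105, -0.5], [0.37, -0.007, 0, 0, 0, -0.105, -0.5], [0.37, -0.007, 0, 0, 0, -0.105, -0.5], [0.37, -0.007, 0, 0, 0, -0.105, -0.5]]

```text
time_s: 24.7
ee_pos: [0.4333, 0.1929, 0.1671]
eef_rot: [-3.14, 0.0, 1.9]
force: [-0.3, -0.1, -0.4]
grip_width: 0.0707
grip_force: 0.0
```

```bash
python3 look.py wrist w9
python3 - <<'E'
from h import *
p,d,K,T=load("w9.npz")
g=p.max(2).astype(int);sat=g-p.min(2)
m=((g>150)&(sat<60)).astype(np.uint8);m[280:]=0
n,L,S,_=cv2.connectedComponentsWithStats(m)
for k in range(1,n):
    if S[k,4]>1500:
        v,u=np.nonzero(L==k);xy=ray(np.c_[u,v],K,T,.048);print(S[k],rect(xy))
        w=np.linalg.svd(xy-xy.mean(0),full_matrices=False)[2][0];print("svd",np.degrees(np.arctan2(w[1],w[0])),xy.mean(0))
cv2.imwrite("pics/w9r.png",rectify(p,K,T,.048,.33,.53,.06,.33,2.5))
E
python3 go.py .4333 .1938 .012 108.9
```

```text
[ 244   55   26  225 5392] (array([428.5, 203.4]), -71.1, array([ 22.7, 215.3]))
svd -71.03605550403228 [0.42517652 0.21269712]
shift [  1.1   0.4 155.4] turn [-0.001  0.    -0.001] t 24.75 grip 0.07045332913685068
```

View pics/w9r.png

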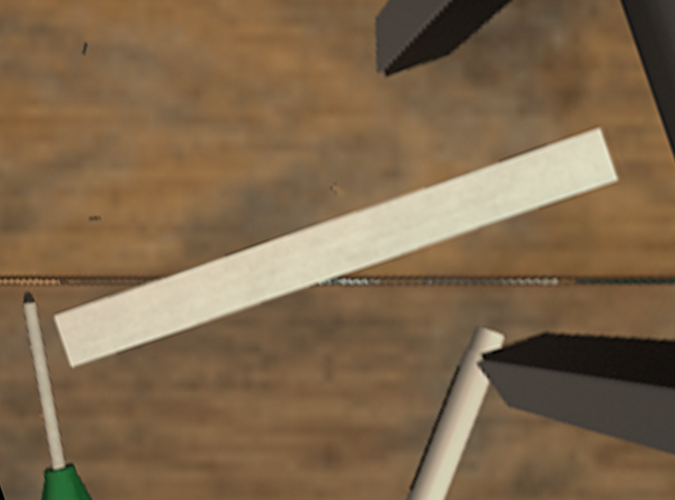

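The level's corners are (54,316), (600,128), (618,180) and (72,367). Centre (.431,.1956), axis 109°.

```bash
python3 go.py .431 .1956 .010 109
```

```text
shift [  3.6  -1.2 157.4] turn [-0.001  0.    -0.003] t 24.75 grip 0.07045332913685068
```

Converted, 157 mm / 1000 = 0.157, 150 mm / 1000 = 0.15.

Emit:
arm_command:
  plan:
    - [[0.0035, -0.0015, 0.045, 0, 0, 0, -0.5], [0.0035, -0.0015, 0.09, 0, 0, 0, -0.3], [0.0035, -0.0015, 0.13, 0, 0, 0, -0.3], [0.0035, -0.0015, 0.15, 0, 0, 0, -0.3], [0.0035, -0.0015, 0.157, 0, 0, 0, -0.3], [0.0035, -0.0015, 0.157, 0, 0, 0, 0], [0.0035, -0.0015, 0.157, 0, 0, 0, 0.5], [0.0035, -0.0015, 0.157, 0, 0, 0, 1], [0.0035, -0.0015, 0.157, 0, 0, 0, 1], [0.0035, -0.0015, 0.157, 0, 0, 0, 1], [0.0035, -0.0015, 0.157, 0, 0, 0, 1], [0.0035, -0.0015, 0.157, 0, 0, 0, 1]]

```text
time_s: 25.95
ee_pos: [0.4312, 0.1969, 0.0115]
eef_rot: [3.141, 0.0, 1.901]
force: [-0.4, -0.2, 6.4]
grip_width: 0.0222
grip_force: 40.0
```

Emit:
arm_command:
  plan:
    - [[0, 0, 0, 0, 0, 0, 1], [0, 0, 0, 0, 0, 0, 1], [0, 0, 0, 0, 0, 0, 1]]

```text
time_s: 26.25
ee_pos: [0.4312, 0.1969, 0.0114]
eef_rot: [3.141, 0.0, 1.901]
force: [-1.0, -0.8, 5.8]
grip_width: 0.0219
grip_force: 40.0
```

Converted, -120 mm / 1000 = -0.12, -90 mm / 1000 = -0.09.

Emit:
arm_command:
  plan:
    - [[0, 0, -0.015, 0, 0, 0, 1], [0, 0, -0.05, 0, 0, 0, 1], [0, 0, -0.09, 0, 0, 0, 1], [0, 0, -0.12, 0, 0, 0, 1], [0, 0, -0.12, 0, 0, 0, 1], [0, 0, -0.12, 0, 0, 0, 1]]

```text
time_s: 26.85
ee_pos: [0.4307, 0.1967, 0.1305]
eef_rot: [-3.142, -0.0, 1.901]
force: [0.2, -0.4, -2.6]
grip_width: 0.0214
grip_force: 40.0
```

```bash
python3 go.py .692 -.176 .13 90
```

```text
shift [-437.3  126.4    0.5] turn [-0.    0.    0.33] t 26.85 grip 0.021420569052315437
```

Converted, -437 mm / 1000 = -0.437, -420 mm / 1000 = -0.42, 0.33 rad / 3.1416 = 0.105.

Emit:
arm_command:
  plan:
    - [[-0.03, 0.009, 0, 0, 0, 0.0159, 1], [-0.075, 0.022, 0, 0, 0, 0.0318, 1], [-0.12, 0.035, 0, 0, 0, 0.0509, 1], [-0.165, 0.048, 0, 0, 0, 0.07, 1], [-0.21, 0.061, 0, 0, 0, 0.0859, 1], [-0.255, 0.074, 0, 0, 0, 0.105, 1], [-0.3, 0.087, 0, 0, 0, 0.105, 1], [-0.345, 0.1, 0, 0, 0, 0.105, 1], [-0.39, 0.113, 0, 0, 0, 0.105, 1], [-0.42, 0.122, 0, 0, 0, 0.105, 1], [-0.437, 0.1265, 0, 0, 0, 0.105, 1], [-0.437, 0.1265, 0, 0, 0, 0.105, 1]]

```text
time_s: 28.05
ee_pos: [0.6918, -0.1776, 0.1271]
eef_rot: [-3.137, -0.001, 1.569]
force: [-0.1, -0.4, -2.9]
grip_width: 0.0218
grip_force: 40.0
```

Emit:
arm_command:
  plan:
    - [[0, 0, 0, 0, 0, 0, 1], [0, 0, 0, 0, 0, 0, 1], [0, 0, 0, 0, 0, 0, 1]]

```text
time_s: 28.35
ee_pos: [0.692, -0.1748, 0.1308]
eef_rot: [-3.141, -0.0, 1.572]
force: [-0.0, 0.7, -1.8]
grip_width: 0.0219
grip_force: 40.0
```

```bash
python3 look.py wrist w10; python3 go.py .692 -.176 .0254 90
```

```text
shift [-1.100e+00 -1.000e-01  1.056e+02] turn [-0.    -0.     0.001] t 28.4 grip 0.021668501960321954
```

View pics/w10.png

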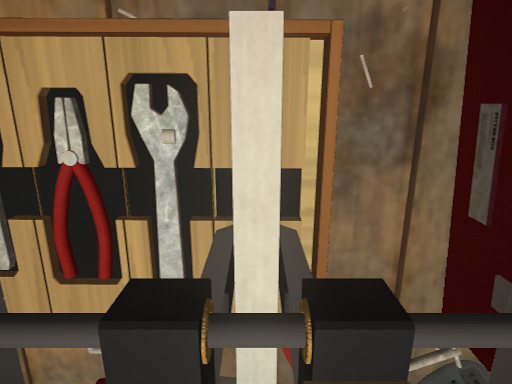

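The level is straight over its slot, centred at u≈257. Lowering.

Converted, 104.5 mm / 1000 = 0.1045, 104 mm / 1000 = 0.104.

Emit:
arm_command:
  plan:
    - [[-0.0005, 0, 0.035, 0, 0, 0, 1], [-0.0005, 0, 0.065, 0, 0, 0, 1], [-0.0005, 0, 0.085, 0, 0, 0, 1], [-0.0005, 0, 0.094, 0, 0, 0, 1], [-0.0005, 0, 0.099, 0, 0, 0, 1], [-0.0005, 0, 0.102, 0, 0, 0, 1], [-0.0005, 0, 0.104, 0, 0, 0, 1], [-0.0005, 0, 0.1045, 0, 0, 0, 1], [-0.0005, 0, 0.1045, 0, 0, 0, 1], [-0.0005, 0, 0.1045, 0, 0, 0, 1]]

```text
time_s: 29.4
ee_pos: [0.6924, -0.1762, 0.0269]
eef_rot: [3.141, 0.0, 1.571]
force: [1.4, 0.2, -2.0]
grip_width: 0.0216
grip_force: 40.0
```

Converted, 1.7 mm / 1000 = 0.0017, 1 mm / 1000 = 0.001.

Emit:
arm_command:
  plan:
    - [[0, 0, 0.001, 0, 0, 0, 1], [0, 0, 0.0017, 0, 0, 0, 1], [0, 0, 0.0017, 0, 0, 0, 1]]

```text
time_s: 29.7
ee_pos: [0.6924, -0.1763, 0.0255]
eef_rot: [3.141, 0.0, 1.571]
force: [-2.1, 1.4, 4.6]
grip_width: 0.022
grip_force: 40.0
```

Emit:
arm_command:
  plan:
    - [[0, 0, 0, 0, 0, 0, 0.5], [0, 0, 0, 0, 0, 0, 0.4], [0, 0, 0, 0, 0, 0, 0.2], [0, 0, 0, 0, 0, 0, 0], [0, 0, 0, 0, 0, 0, 0], [0, 0, -0.02, 0, 0, 0, 0], [0, 0, -0.06, 0, 0, 0, 0], [0, 0, -0.1, 0, 0, 0, 0], [0, 0, -0.14, 0, 0, 0, 0], [0, 0, -0.15, 0, 0, 0, 0], [0, 0, -0.15, 0, 0, 0, 0]]

```text
time_s: 30.8
ee_pos: [0.6927, -0.1763, 0.1765]
eef_rot: [3.139, 0.001, 1.571]
force: [0.0, 0.9, -0.5]
grip_width: 0.047
grip_force: 0.0
```

Converted, 170 mm / 1000 = 0.17, 130 mm / 1000 = 0.13.

Emit:
arm_command:
  plan:
    - [[0.08, -0.05, 0, 0, 0, 0, 0], [0.13, -0.1, 0, 0, 0, 0, 0], [0.17, -0.12, 0, 0, 0, 0, 0], [0.17, -0.12, 0, 0, 0, 0, 0], [0.17, -0.12, 0, 0, 0, 0, 0], [0.17, -0.12, 0, 0, 0, 0, 0], [0.17, -0.12, 0, 0, 0, 0, 0], [0.17, -0.12, 0, 0, 0, 0, 0]]

```text
time_s: 31.6
ee_pos: [0.5727, -0.0074, 0.1739]
eef_rot: [-3.141, 0.0, 1.569]
force: [1.4, 0.1, 0.0]
grip_width: 0.0471
grip_force: 0.0
```

Run:
```python
from look import look
from h import *
look("top","t9")
p,d,K,T=load("t9.npz");cv2.imwrite("pics/t9r.png",rectify(p,K,T,.02,.36,.78,-.36,.02,1.4))
```

```text
(no output)
```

View pics/t9r.png

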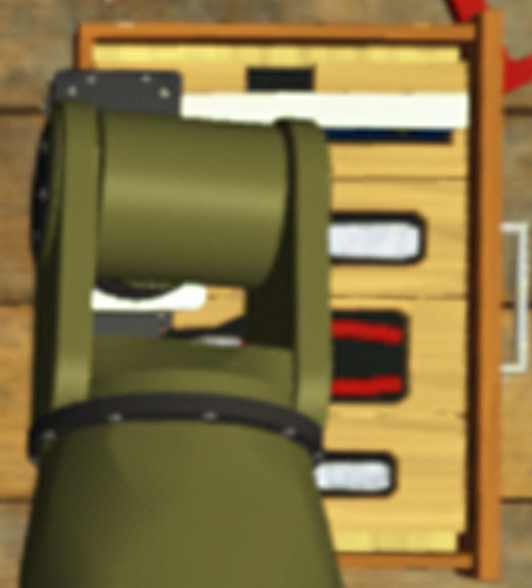

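The arm hides the left half, but the level (470,110) and the tails of the other three are visible in their pockets. I'll check heights from depth.

Run:
```python
from h import *
p,d,K,T=load("t9.npz")
def Z(xy,z0):
    q=T[:3,:3]@np.array([*xy,z0])+T[:3,3];u,v=int(round(q[0]/q[2]*K[0]+K[2])),int(round(q[1]/q[2]*K[1]+K[3]))
    D=np.median(d[v-1:v+2,u-1:u+2]);w=T[:3,:3].T@(np.array([(u-K[2])/K[0]*D,(v-K[3])/K[1]*D,D])-T[:3,3]);return w.round(4),p[v,u]
for n,a,z in(("level-",(.692,-.27),.062),("level",(.692,-.23),.062),("long",(.608,-.26),.024),("short",(.44,-.24),.024),("pliers",(.543,-.24),.026),("pl2",(.508,-.24),.026),("rim",(.608,-.295),.026),("bench",(.6,-.37),0)):print(n,*Z(a,z))
r=p.max(2).astype(int);s=r-p.min(2);m=((r>170)&(s<50)).astype(np.uint8);m[:,:345]=0;m[:118]=0;m[160:]=0;m[:,410:]=0
n,L,S,_=cv2.connectedComponentsWithStats(m);k=1+S[1:,4].argmax();v,u=np.nonzero(L==k);print(rect(ray(np.c_[u,v],K,T,.062)),S[k])
```

```text
level- [ 0.693  -0.2704  0.0626] [239 251 249]
level [ 0.6909 -0.2286  0.063 ] [238 251 247]
long [ 0.6073 -0.259   0.0238] [239 237 231]
short [ 0.4394 -0.24    0.0219] [224 220 211]
pliers [ 0.5439 -0.2393  0.0246] [ 14  26 183]
pl2 [ 0.5072 -0.2402  0.0239] [ 13  19 157]
rim [ 0.6091 -0.2959  0.0255] [ 90 175 210]
bench [ 6.003e-01 -3.714e-01 -6.000e-04] [ 80 120 136]
(array([ 694.1, -206. ]), 89.1, array([ 21. , 166.6])) [345 135  65   9 491]
```

All four are at their seated heights, with the level's top at about 62 mm.

```bash
python3 -c "
from station import ctrl
print(ctrl.hand_in())"
```

```text
the job is handed in; nothing more can be done
None
```

I set both spanners, the pliers and the level down in their own pockets and handed the job in at about 32 s; depth checks put all four at seated height, I never went near the tape measure, and no verdict was returned.

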